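# Raise the pop-up scanner post and hold it up

### The arm

A 6-joint arm with a two-finger parallel gripper is mounted at the origin on the work surface. World frame = base frame: x ahead of the robot, y to its left, z up, the work surface at z = 0. Lengths are in m, angles in rad, forces in N, time in s.
With the tool pointing down it reaches from about 0.25 to 0.775 m from the base axis. Payload 4 kg.
Tool frame: the origin (TCP) lies at the very end of the fingers, on their centre line; the grasp point (between the pads) lies 19 mm behind it (robot.hold_point_z is the distance from the TCP to the grasp point, in m); z points along the fingers, y is the line along which they close (so a half turn about z gives the same grasp; the last joint's range is limited). The gripper opens to 94 mm and grips with 3 to 60 N. Pads are 16 mm wide; open, the fingers measure 119 mm over their backs; the gripper's body (75 mm by 177 mm) begins 78 mm behind the grasp point.
Start: joints at [-0.103, 0.087, 1.371, -0, 1.684, -0.103], TCP at [0.55, -0, 0.206] pointing down, gripper open.
Joint ranges: [-3.1, 3.1], [-0.76, 2.03], [0.27, 2.55], [-1.08, 4.22], [0.17, 2.65], [-2.57, 2.57]. Speed limits (rad/s): [2.79, 2.79, 3.14, 3.14, 3.14, 3.14].

### API

Orientations are given as [roll, pitch, yaw] about the fixed x, y, z axes, in that order (R = Rz(yaw) Ry(pitch) Rx(roll)).
In Python, from bench import robot gives the robot as it stands.
- The arm moves only by the tool carry_out, never from a script. Its argument "steps" is a list of rows, each a list of 3 entries, a list of its own where there are three numbers: the shift along the tool's x, y, z in m, then the turn about the tool's z in units of 10 degrees (1.0 is 10 degrees), then the closure, from -1 (fully open) to 1 (shut). In form: [[[tx, ty, tz], roll, jaw], ...]. A call has 1 to 10 rows; each row is the pose to reach, as a shift and turn from the pose commanded when the call began, along the tool's axes at that moment; what a row does not reach only later rows make up. A row lasts 1/8 s, in which the tool goes at most 62.5 mm and 10.7 degrees, less where a joint would pass 70% of its speed; a pose out of reach is approached as far as the arm can. A call with a gripper value outside its range is refused whole. The fingers move at their own pace and stop on an object; the grip force is fixed at half the most. Time passes only in rows, so rows that repeat a pose let the fingers close. It gives the time, the measured TCP pose, the force, the opening and the grip force at its end, in the units of the state.
- robot.get_obs(): the state, without advancing time (a new reading comes with each control period).
- robot.snapshot(name): name is "scene" or "side" or "wrist"; returns a dict with "image" (480x640x3 uint8, red, green, blue), "z_map" (480x640 float32, m along the optical axis (not along the pixel's ray), 0 where there is no reading), "mtx" (3x3 intrinsics, pixels), "D" ([k1, k2, p1, p2, k3] as OpenCV has them; the pictures are not rectified), "R" (3x3) and "t" (3): a world point X has camera coordinates R X + t. Camera axes: x right, y down, z forward; pixel columns grow to the right and rows downward; lengths in m; the calibration is good to about 2 mm. A picture is of the moment at which its call begins.
- robot.close_job(): hands the job in; it is judged then, once.
The state is a dict: "time": time; "joint_positions": joint angles; "qvel": joint speeds; "joint_torque": joint torques, N m; "tool_pos": TCP position; "ee_rot": TCP orientation; "wrist_force": force on the tool from outside, world axes, zero at the start; "wrist_torque": the same for the moment, N m; "width": finger opening in m; "finger_force": force on a finger pad.
Only numpy, scipy, OpenCV 4.12 (cv2) and the standard library are available. Lean on these libraries where they do the work, as an engineer would, in place of code of your own. Each camera call takes 0.05 s, during which the arm holds its last target. There are 200 camera calls.

### The job

Press the release lever of the scanner stand on the stockroom counter fully down so that the scanner head pops up, then grip the head and pull it straight up, past the first stop, until the post is fully extended at the second stop. It sinks back if let go, so finish while still gripping the head and holding it up there. Leave the cans, jar, bottles and carton where they stand.

Things in the scene. Friction and masses are not known exactly. Their poses are not given: they have to be found in the camera images.
- stand: Bolted-down scanner stand: grey block 80 x 90 mm, 100 mm tall, on a dark 150 mm square plate; on top a small scanner head on a telescoping post, a release lever out of one side. Origin: centre of the plate's underside, on the counter. z is up, y points level from the post out to the lever, x is across. Fixed during the job.
- lever_pad (a point): Centre of the upper face of the release lever's ribbed dark pad (46 mm along the stand's x, 50 mm along its y), 105 mm from the stand's middle along its y, 72 mm above the counter while up. The stand's block ends 50 mm from its middle on this side.
- lever (a joint): Release lever, rad: 0 up (at rest), 0.18 fully down on its stop. The pad sinks 14 mm over the stroke against a spring (2 N at first, 5 N at the bottom, up to 8 N with friction). At about three quarters its hook frees the scanner head, which pops up. The lever springs back up when let go.
- head_grip (a point): Centre of the scanner head: grey block 34 mm along the stand's x (the flat sides to grip), 48 mm along y, 52 mm tall, a dark window facing away from the lever; 4 mm from the stand's middle, away from the lever. 134 mm above the counter while caught, 20 to 40 mm higher popped up, 274 mm at the second stop. Under it a steel flange 30 x 63 mm, 6 mm thick. Weighs about 0.3 kg.
- head (a joint): How far the inner tube with the head is out of the middle tube, m: 0 in (caught, up to 0.003 play), about 0.02 to 0.04 popped up on its spring, 0.070 at its end, the first stop. Above the popped height, weight and spring pull it down with up to 6 N: let go, it sinks back.
- mid (a joint): How far the middle tube is out of the stand, m: 0 in, 0.070 at its end. Stiffer (7 N friction): it follows only once the head is at the first stop, and the pull then rises to 11 to 13 N. Both joints at 0.070 is the second stop, a firm end.
- fish_tin: Low round food tin, 72 mm across, 42 mm tall, standing beside the release lever; a bystander, to be left alone. Origin: centre of its underside.
- bean_can: Upright food can, 74 mm across, 105 mm tall, standing on the other side of the stand; a bystander, to be left alone. Origin: centre of its underside.
- jam_jar: Upright jar, 68 mm across, 90 mm tall; a bystander, to be left alone. Origin: centre of its underside.
- soup_can: Upright food can, 68 mm across, 100 mm tall; a bystander, to be left alone. Origin: centre of its underside.
- oil_bottle: Upright bottle, 68 mm across, 230 mm tall; a bystander, to be left alone. Origin: centre of its underside.
- soap_bottle: Upright bottle, 66 mm across, 170 mm tall; a bystander, to be left alone. Origin: centre of its underside.
- tea_carton: Upright carton, 70 by 110 mm, 150 mm tall; a bystander, to be left alone. Origin: centre of its underside.

How it is judged:
By the outcome, as a careful person would: the job done as asked, in the order asked, and still so for the second after the job is handed in, while the arm keeps its last pose, push and grip.
It also fails if it takes over 48 s, if anything falls off the work surface, if the arm or the gripper's body presses on something with over 40 N, if the wrist force passes 120 N, or if a joint passes its speed limit or range.

## Working session

There is one attempt and no reset: what is moved stays moved. The work goes in short steps, Python scripts to look and compute and a tool call to move; the robot and the scene stay as the last step left them, time stands still between calls to the robot, and variables do not carry over. Pictures are saved under pics/ and viewed, at most 10 in all, crops included, and the job is handed in when it is done.

Besides the shell and the picture viewer there is one more tool, called after "Call:" as a command line: name --argument value ..., lists and objects as JSON in quotes. carry_out: Moves the arm, as the interface text tells. Its arguments: {"type":"object","properties":{"steps":{"type":"array","items":{"type":"array"}}},"required":["steps"]}

```bash
mkdir -p pics
cat > h.py <<'E'
import numpy as np, cv2
from bench import robot
def save(n,f):
    s=robot.snapshot(n); cv2.imwrite('pics/'+f+'.png',s['image'][:,:,::-1]); np.savez('pics/'+f+'.npz',**s); return s
def pts(s):
    """world point map from z_map"""
    h,w=s['z_map'].shape; u,v=np.meshgrid(np.arange(w),np.arange(h))
    n=cv2.undistortPoints(np.stack([u,v],-1).reshape(-1,1,2).astype(float),s['mtx'],s['D']).reshape(h,w,2)
    z=s['z_map'][...,None]; c=np.concatenate([n*z,z],-1)
    P=(c-s['t'])@s['R']; P[s['z_map']==0]=np.nan; return P
E
python3 - <<'E'
from h import *
a=save('scene','a');b=save('side','b')
cv2.imwrite('pics/ab.png',np.vstack([cv2.resize(x['image'][:,:,::-1],(400,300)) for x in (a,b)]))
print(robot.get_obs(),robot.hold_point_z)
E
```

```text
{'time': 0.1, 'joint_positions': array([-1.03090253e-01,  8.78988500e-02,  1.37207738e+00,  8.76047940e-06,
        1.68361139e+00, -1.03110082e-01]), 'qvel': array([-0.00073075, -0.00225156, -0.00260379, -0.00156035, -0.00069157,
       -0.00033288]), 'joint_torque': array([ 2.25695316e-03, -3.41256917e+01, -3.03301656e+01,  7.19034858e-02,
        3.05556308e-02, -9.49158243e-05]), 'tool_pos': array([5.49510138e-01, 5.44896004e-05, 2.04424586e-01]), 'ee_rot': array([-3.13960918e+00, -2.13996979e-04,  1.57081692e+00]), 'wrist_force': array([ 0.99632632, -0.59222582,  0.65501633]), 'wrist_torque': array([-0.04374342, -0.04126343,  0.01939475]), 'finger_force': 0.0, 'width': 0.0940504442895579} 0.0188
```

View pics/a.png

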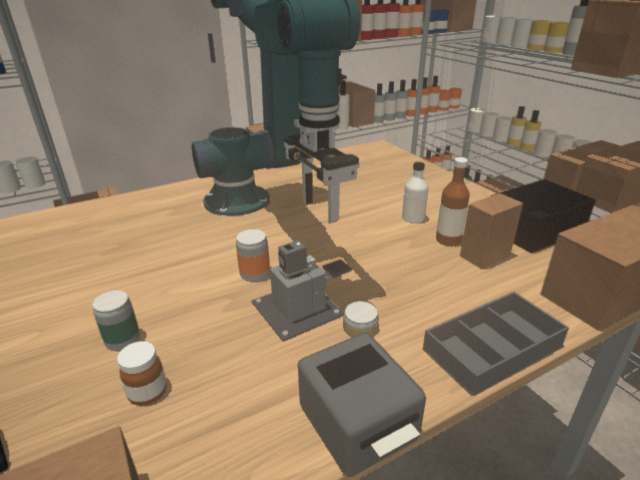

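View pics/b.png

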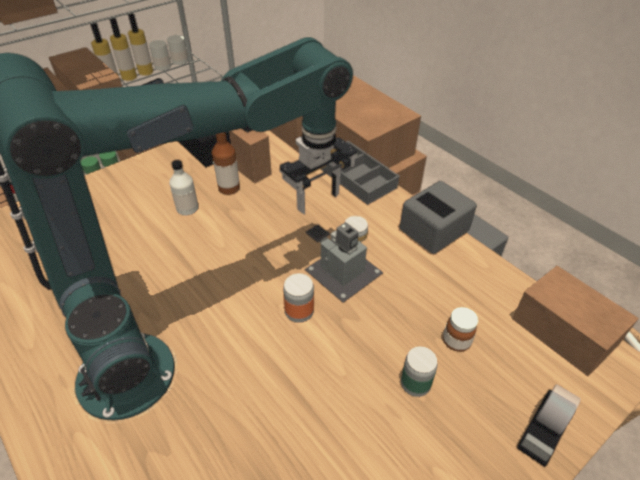

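The scene view shows the stand's plate at about (297,310), the head at (292,258), the dark pad at (338,268), the low tin at (361,318) and the orange can at (253,255). The side view shows the head at (347,237) and the pad at (318,233). Next I'll measure them from depth.

Run:
```python
from h import *
for f,win in (('a',(225,220,390,350)),('b',(270,200,390,330))):
    s=np.load(f'pics/{f}.npz'); P=pts(s); im=s['image'].astype(int); hsv=cv2.cvtColor(s['image'],cv2.COLOR_RGB2HSV)
    x0,y0,x1,y1=win; m=np.zeros(P.shape[:2],bool); m[y0:y1,x0:x1]=1
    z=P[...,2]
    def rep(name,k):
        q=P[k]; 
        if len(q)<5: print(f,name,len(q)); return
        r=cv2.minAreaRect((q[:,:2]*1000).astype(np.float32))
        print(f,name,len(q),'mean',q.mean(0).round(4),'rect',np.round(r[0],1),np.round(r[1],1),round(r[2],1))
    rep('plate',m&(z>.002)&(z<.02)&(hsv[...,2]<110)&(hsv[...,1]<70))
    rep('headtop',m&(z>.154)&(z<.166))
    rep('blocktop',m&(z>.096)&(z<.104)&(hsv[...,1]<60))
    rep('pad',m&(z>.064)&(z<.078)&(hsv[...,2]<80)&(hsv[...,1]<90))
    rep('tin',m&(z>.038)&(z<.046))
    rep('all>0.17',m&(z>.17))
    print([ (p,P[p[1],p[0]].round(3), s['image'][p[1],p[0]]) for p in ([(338,268),(292,248),(361,310),(253,237),(313,268)] if f=='a' else [(318,233),(347,229),(356,222),(298,283)])])
```

```text
a plate 1727 mean [ 0.6009 -0.0949  0.006 ] rect [585.3 -80.3] [313.7 151.7] 7.1
a headtop 272 mean [ 0.5815 -0.0838  0.1595] rect [578.8 -82. ] [35.2 47.5] 1.9
a blocktop 668 mean [ 0.5562 -0.0884  0.0992] rect [589.3 -73.6] [438.   90.5] 8.7
a pad 245 mean [0.575  0.0238 0.0704] rect [574.6  25.2] [45.5 47.3] 2.0
a tin 801 mean [ 0.6468 -0.0252  0.0409] rect [570.8 -74. ] [362.5 113.5] 24.9
a all>0.17 29 mean [ 0.6048 -0.0061  0.2097] rect [604.4  -3.9] [16.8 11.2] 89.9
[((338, 268), array([0.577, 0.028, 0.07 ]), array([72, 62, 54], dtype=uint8)), ((292, 248), array([ 0.581, -0.083,  0.16 ]), array([79, 74, 66], dtype=uint8)), ((361, 310), array([0.692, 0.012, 0.041]), array([216, 210, 195], dtype=uint8)), ((253, 237), array([ 0.413, -0.103,  0.105]), array([221, 216, 201], dtype=uint8)), ((313, 268), array([ 0.585, -0.039,  0.098]), array([105, 104,  95], dtype=uint8))]
b plate 1051 mean [ 0.5568 -0.0971  0.0063] rect [614.3 -62.2] [500.1 177.1] 19.7
b headtop 216 mean [ 0.5722 -0.0824  0.1599] rect [572.8 -81.4] [36.2 51.5] 3.4
b blocktop 704 mean [ 0.4808 -0.0946  0.1003] rect [489.3 -82.4] [245.1  93.4] 6.8
b pad 261 mean [0.5619 0.0097 0.0704] rect [557.6 -31.1] [175.2  49. ] 79.3
b tin 345 mean [ 0.5997 -0.0437  0.0414] rect [555.8 -73.9] [381.3 116.4] 22.0
b all>0.17 110 mean [ 0.4917 -0.0048  0.2312] rect [489.8  -2.6] [12.6 22.9] 28.2
[((318, 233), array([0.57 , 0.026, 0.069]), array([51, 48, 47], dtype=uint8)), ((347, 229), array([ 0.576, -0.079,  0.16 ]), array([97, 94, 86], dtype=uint8)), ((356, 222), array([0.699, 0.015, 0.041]), array([228, 219, 202], dtype=uint8)), ((298, 283), array([ 0.407, -0.101,  0.103]), array([230, 221, 205], dtype=uint8))]
```

Run:
```python
import cv2
a=cv2.imread('pics/a.png')[220:350,225:390];b=cv2.imread('pics/b.png')[200:330,270:400]
cv2.imwrite('pics/c.png',cv2.hconcat([cv2.resize(a,(420,331)),cv2.resize(b,(331,331))]))
```

```text
(no output)
```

View pics/c.png

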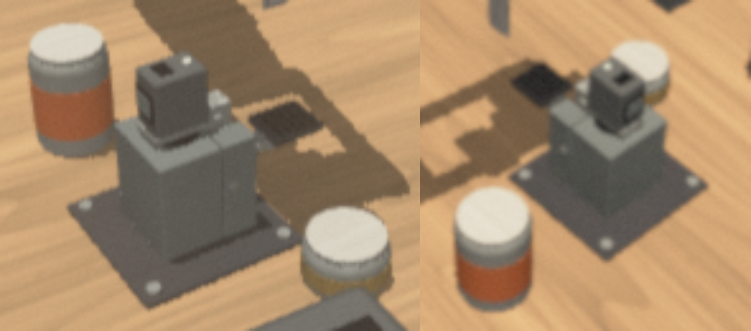

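The crop shows the head, caught down on the block, with the ribbed pad on its +y side and nothing over the pad. The head is at about (0.576, -0.082), the pad at about (0.573, 0.026, 0.070), and the stand's yaw is about +2°. Next I'll close the fingers and go above the pad.

Call:
carry_out --steps '[[[0.028,0.023,0.0],-0.2,1],[[0.028,0.023,0.05],-0.2,1],[[0.028,0.023,0.1],-0.2,1],[[0.028,0.023,0.1],-0.2,1],[[0.028,0.023,0.1],-0.2,1],[[0.028,0.023,0.1],-0.2,1],[[0.028,0.023,0.1],-0.2,1],[[0.028,0.023,0.1],-0.2,1]]'

```text
time: 1.1
tool_pos: [0.5736, 0.0279, 0.1067]
ee_rot: [3.14, 0.0, 1.606]
wrist_force: [-0.7, 0.2, 0.1]
width: 0.0174
finger_force: 0.0
```

Run:
```python
from h import *
o=robot.get_obs(); print({k:np.round(o[k],4) for k in('time','tool_pos','ee_rot','wrist_force','width')})
s=save('wrist','w1'); P=pts(s); a=save('scene','s1'); b=save('side','b1')
cv2.imwrite('pics/d.png',np.hstack([cv2.resize(s['image'][:,:,::-1],(400,300)),cv2.resize(a['image'][200:350,210:410,::-1],(400,300))]))
z=P[...,2]; v=s['image'].max(-1)
for n,k in (('pad',(z>.064)&(z<.078)&(v<110)),('head',(z>.155)&(z<.165))):
    q=P[k]; print(n,len(q)); 
    if len(q)>20: print(np.nanmean(q,0).round(4),cv2.minAreaRect((q[:,:2]*1000).astype(np.float32)))
```

```text
{'time': np.float64(1.1), 'tool_pos': array([0.5736, 0.0279, 0.1067]), 'ee_rot': array([3.1395e+00, 2.0000e-04, 1.6056e+00]), 'wrist_force': array([-0.6508,  0.2289,  0.0627]), 'width': np.float64(0.0174)}
pad 5461
[0.5509 0.0195 0.072 ] ((515.3944702148438, -42.84730529785156), (238.14947509765625, 112.78256225585938), 37.679840087890625)
head 741
[0.5717 0.0362 0.1597] ((572.2577514648438, 29.192459106445312), (42.01906967163086, 18.184476852416992), 2.119884490966797)
```

View pics/d.png

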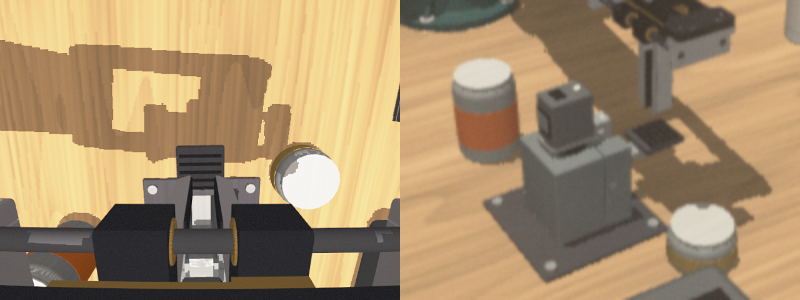

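The wrist view shows the ribbed pad at (200,165) between and below the closing fingers, aligned in x. The scene crop shows the fingers above the pad at (655,130). Next I'll press down.

Call:
carry_out --steps '[[[0,0,0.015],0,1],[[0,0,0.027],0,1],[[0,0,0.033],0,1],[[0,0,0.037],0,1],[[0,0,0.041],0,1],[[0,0,0.044],0,1],[[0,0,0.047],0,1],[[0,0,0.049],0,1],[[0,0,0.05],0,1],[[0,0,0.05],0,1]]'

```text
time: 2.5
tool_pos: [0.5734, 0.0284, 0.0587]
ee_rot: [3.14, -0.0, 1.606]
wrist_force: [-7.1, 2.0, 14.2]
width: 0.0006
finger_force: 7.3
```

Call:
carry_out --steps '[[[0,0,0.002],0,1],[[0,0,0.002],0,1]]'

```text
time: 2.75
tool_pos: [0.5735, 0.0284, 0.0583]
ee_rot: [3.139, -0.0, 1.606]
wrist_force: [-10.4, 2.2, 20.4]
width: 0.0003
finger_force: 10.2
```

```bash
cat >> h.py <<'E'
def head(s,x0,y0,x1,y1):
    P=pts(s); m=np.zeros(P.shape[:2],bool); m[y0:y1,x0:x1]=1
    k=m&(abs(P[...,0]-.576)<.035)&(abs(P[...,1]+.082)<.035)&(P[...,2]>.13)
    z=P[...,2][k]; top=np.percentile(z,97); q=P[k&(P[...,2]>top-.005)]
    r=cv2.minAreaRect((q[:,:2]*1000).astype(np.float32)); print('top',top.round(4),len(q),np.round(r[0],1),np.round(r[1],1),round(r[2],1))
E
python3 - <<'E'
from h import *
o=robot.get_obs(); print({k:np.round(o[k],4) for k in('time','tool_pos','wrist_force','width')})
a=save('scene','a2'); b=save('side','b2'); head(a,225,180,390,350); head(b,270,160,390,330)
E
```

```text
{'time': np.float64(2.75), 'tool_pos': array([0.5735, 0.0284, 0.0583]), 'wrist_force': array([-10.3643,   2.1987,  20.4093]), 'width': np.float64(0.0003)}
top 0.1873 242 [578.1 -81.9] [47.8 35.8] 89.1
top 0.1886 184 [573.1 -80.5] [35.9 49.2] 0.3
```

The head has popped up: its top is now at 0.188 instead of 0.160, so its centre is about 0.162. The lever is on its stop at about 20 N. Next I'll lift off and go above the head.

Call:
carry_out --steps '[[[0,0,-0.03],0,1],[[0,0,-0.08],0,1],[[0,0,-0.135],0,0],[[0,0,-0.185],0,-1],[[-0.05,-0.001,-0.185],0,-1],[[-0.1,-0.001,-0.185],0,-1],[[-0.11,-0.001,-0.185],0,-1],[[-0.11,-0.001,-0.185],0,-1],[[-0.11,-0.001,-0.185],0,-1],[[-0.11,-0.001,-0.185],0,-1]]'

```text
time: 4.1
tool_pos: [0.576, -0.0807, 0.2385]
ee_rot: [3.141, -0.0, 1.608]
wrist_force: [-0.5, 1.2, -0.2]
width: 0.0769
finger_force: 0.0
```

Run:
```python
from h import *
o=robot.get_obs(); print({k:np.round(o[k],4) for k in('time','tool_pos','wrist_force','width')})
s=save('wrist','w3');a=save('scene','a3'); b=save('side','b3'); head(a,225,180,390,350); head(b,270,160,390,330); head(s,0,0,640,480)
cv2.imwrite('pics/e.png',np.hstack([cv2.resize(s['image'][:,:,::-1],(400,300)),cv2.resize(a['image'][150:350,180:447,::-1],(400,300))]))
```

```text
{'time': np.float64(4.1), 'tool_pos': array([ 0.576 , -0.0807,  0.2385]), 'wrist_force': array([-0.5047,  1.1674, -0.247 ]), 'width': np.float64(0.0769)}
top 0.1875 241 [577.2 -81.8] [36.9 48. ] 1.0
top 0.3875 52 [ 557.6 -100.6] [32.5  8.6] 4.9
top 0.3716 8437 [576.  -57.7] [70.1  3.8] 1.9
```

View pics/e.png

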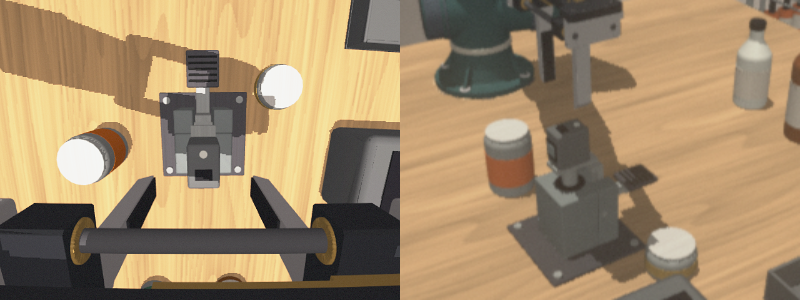

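The wrist view shows the head at (203,165), centred between the fingers at (155,·) and (252,·). The scene view shows it popped up with clear sides. Next I'll descend and grip.

Call:
carry_out --steps '[[[0,0,0.03],0,-1],[[0,0,0.06],0,-1],[[0,0,0.085],0,-1],[[0,0,0.097],0,-1],[[0,0,0.097],0,-1],[[0,0,0.097],0,1],[[0,0,0.097],0,1],[[0,0,0.097],0,1],[[0,0,0.097],0,1],[[0,0,0.097],0,1]]'

```text
time: 5.5
tool_pos: [0.5759, -0.082, 0.1416]
ee_rot: [3.141, 0.0, 1.606]
wrist_force: [0.4, 0.9, 0.1]
width: 0.0475
finger_force: 0.0
```

Call:
carry_out --steps '[[[0,0,0],0,1],[[0,0,0],0,1],[[0,0,0],0,1],[[0,0,0],0,1]]'

```text
time: 6.0
tool_pos: [0.5762, -0.082, 0.1416]
ee_rot: [3.141, 0.0, 1.606]
wrist_force: [2.0, -0.5, 0.1]
width: 0.0339
finger_force: 30.0
```

Call:
carry_out --steps '[[[0,0,-0.005],0,1],[[0,0,-0.012],0,1],[[0,0,-0.019],0,1],[[0,0,-0.026],0,1],[[0,0,-0.033],0,1],[[0,0,-0.039],0,1],[[0,0,-0.043],0,1],[[0,0,-0.047],0,1],[[0,0,-0.051],0,1],[[0,0,-0.055],0,1]]'

```text
time: 7.25
tool_pos: [0.576, -0.0819, 0.1944]
ee_rot: [-3.14, -0.001, 1.606]
wrist_force: [5.6, -0.8, -11.7]
width: 0.0342
finger_force: 30.0
```

Call:
carry_out --steps '[[[0,0,-0.006],0,1],[[0,0,-0.012],0,1],[[0,0,-0.018],0,1],[[0,0,-0.024],0,1],[[0,0,-0.03],0,1],[[0,0,-0.036],0,1],[[0,0,-0.042],0,1],[[0,0,-0.047],0,1],[[0,0,-0.051],0,1],[[0,0,-0.053],0,1]]'

```text
time: 8.5
tool_pos: [0.5761, -0.0819, 0.2473]
ee_rot: [-3.14, -0.001, 1.606]
wrist_force: [6.3, -0.2, -10.4]
width: 0.0338
finger_force: 30.0
```

Run:
```python
from h import *
o=robot.get_obs(); print({k:np.round(o[k],4) for k in('time','tool_pos','wrist_force','width','finger_force')})
a=save('scene','a4'); b=save('side','b4')
cv2.imwrite('pics/f.png',np.hstack([cv2.resize(a['image'][120:350,160:430,::-1],(400,340)),cv2.resize(b['image'][80:330,230:480,::-1],(400,340))]))
```

```text
{'time': np.float64(8.5), 'tool_pos': array([ 0.5761, -0.0819,  0.2473]), 'wrist_force': array([  6.2683,  -0.2484, -10.3913]), 'width': np.float64(0.0338), 'finger_force': np.float64(29.9736)}
```

View pics/f.png

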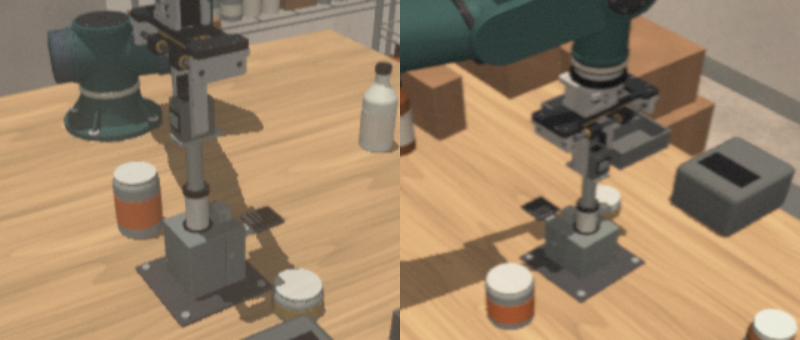

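Both tubes are out: the views show the inner tube above the middle collar at (195,190) and (587,215), with the head in the fingers. About 6 mm is left by pose, so I'll ease up until the force rises at the stop.

Call:
carry_out --steps '[[[0,0,-0.002],0,1],[[0,0,-0.004],0,1],[[0,0,-0.005],0,1],[[0,0,-0.006],0,1],[[0,0,-0.006],0,1]]'

```text
time: 9.22
tool_pos: [0.5761, -0.0819, 0.2532]
ee_rot: [-3.14, -0.001, 1.606]
wrist_force: [5.0, -0.1, -10.4]
width: 0.0341
finger_force: 30.0
```

Call:
carry_out --steps '[[[0,0,-0.001],0,1],[[0,0,-0.002],0,1],[[0,0,-0.003],0,1],[[0,0,-0.003],0,1]]'

```text
time: 9.72
tool_pos: [0.5761, -0.0819, 0.2539]
ee_rot: [-3.138, -0.002, 1.606]
wrist_force: [6.4, 0.5, -16.7]
width: 0.0341
finger_force: 30.0
```

Call:
carry_out --steps '[[[0,0,-0.001],0,1],[[0,0,-0.0015],0,1],[[0,0,-0.0015],0,1],[[0,0,-0.0015],0,1],[[0,0,-0.0015],0,1],[[0,0,-0.0015],0,1]]'

```text
time: 10.48
tool_pos: [0.576, -0.0819, 0.2539]
ee_rot: [-3.136, -0.002, 1.606]
wrist_force: [7.4, -0.5, -20.2]
width: 0.034
finger_force: 30.0
```

Run:
```python
from h import *
a=save('scene','a5'); b=save('side','b5')
for f,s in (('a',a),('b',b)):
    P=pts(s); hsv=cv2.cvtColor(s['image'],cv2.COLOR_RGB2HSV)
    # lowest points of head side: column of points near the head x,y, z profile width
    k=(abs(P[...,0]-.576)<.03)&(abs(P[...,1]+.082)<.035)&(P[...,2]>.11)&(P[...,2]<.32)
    z=P[...,2][k]; h,e=np.histogram(z,np.arange(.11,.32,.005)); print(f,[(round(float(x),3),int(n)) for x,n in zip(e,h)])
cv2.imwrite('pics/g.png',np.hstack([cv2.resize(a['image'][120:350,160:430,::-1],(400,340)),cv2.resize(b['image'][80:330,230:480,::-1],(400,340))]))
```

```text
a [(0.11, 38), (0.115, 52), (0.12, 32), (0.125, 30), (0.13, 37), (0.135, 34), (0.14, 32), (0.145, 34), (0.15, 32), (0.155, 22), (0.16, 42), (0.165, 87), (0.17, 25), (0.175, 25), (0.18, 20), (0.185, 27), (0.19, 24), (0.195, 25), (0.2, 22), (0.205, 25), (0.21, 29), (0.215, 26), (0.22, 30), (0.225, 27), (0.23, 23), (0.235, 16), (0.24, 45), (0.245, 90), (0.25, 52), (0.255, 51), (0.26, 64), (0.265, 68), (0.27, 71), (0.275, 77), (0.28, 76), (0.285, 73), (0.29, 75), (0.295, 114), (0.3, 111), (0.305, 52), (0.31, 54)]
b [(0.11, 26), (0.115, 31), (0.12, 15), (0.125, 16), (0.13, 18), (0.135, 19), (0.14, 20), (0.145, 19), (0.15, 15), (0.155, 10), (0.16, 33), (0.165, 55), (0.17, 15), (0.175, 15), (0.18, 13), (0.185, 18), (0.19, 11), (0.195, 10), (0.2, 15), (0.205, 17), (0.21, 15), (0.215, 15), (0.22, 13), (0.225, 8), (0.23, 6), (0.235, 2), (0.24, 36), (0.245, 33), (0.25, 24), (0.255, 21), (0.26, 35), (0.265, 31), (0.27, 36), (0.275, 36), (0.28, 34), (0.285, 37), (0.29, 41), (0.295, 130), (0.3, 51), (0.305, 27), (0.31, 23)]
```

View pics/g.png

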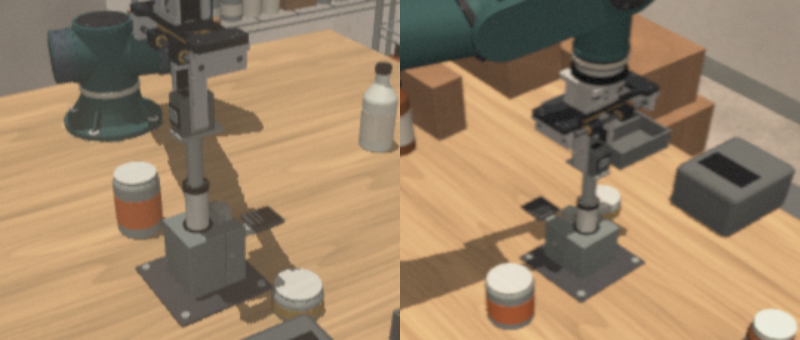

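The picture shows both tubes out and the head held in the fingers. Its top is at about 0.300 and the flange under it at about 0.242, so its centre is about 0.274, which is the second stop. The pull reads 20 N with no further travel, so I'll hand in.

```bash
python3 -c "
from bench import robot
print(robot.close_job())"
```

```text
the job is handed in; nothing more can be done
None
```

The lever was pressed to its stop, the head popped up and was pulled to the second stop (centre about 274 mm), and I handed the job in with the arm still gripping and holding it there; no bystander was touched.

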